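Load a reader battery into the charger

ROBOT

A 7-joint arm with a two-finger parallel gripper is mounted at the origin on a cart in front of the work surface, level with it; the furniture and walls round the work are solid. World frame = base frame: x ahead of the robot, y to its left, z up, the work surface at z = 0. Lengths are in m, angles in rad, forces in N, time in s.
With the tool pointing down it reaches from about 0.425 to 0.925 m from the base axis. Payload 6.8 kg.
Tool frame: the origin (TCP) lies on the front face of the gripper's body, between the roots of the fingers; the fingertips stand 73 mm ahead of it and the grasp point (between the pads) lies 54 mm ahead of it (env.nose_length is the distance from the TCP to the fingertips, in m); z points along the fingers, y is the line along which they close (so a half turn about z gives the same grasp; the last joint's range is limited). The gripper opens to 85 mm and grips with 20 to 120 N. Pads are 22 mm wide; open, the fingers measure 114 mm over their backs; the gripper's body (76 mm by 85 mm) begins 54 mm behind the grasp point. The pads swing forward as they close: fully open they stand 13 mm farther back than shut.
Start: joints at [1.177, 0.477, 0.022, 1.555, -0.011, 1.109, -0.083], TCP at [0.19, -0.648, 0.304] pointing down, gripper open.
Joint ranges: [-2.96, 2.96], [-0.34, 2.1], [-1.41, 1.46], [0.24, 2.44], [-1.37, 4.51], [0.17, 1.92], [-2.96, 2.96]. Speed limits (rad/s): [2.39, 2.39, 3.14, 3.14, 3.14, 3.14, 3.14].

INTERFACE

Orientations are given as a unit quaternion [w, x, y, z].
In Python, from cell import env, kin, camera, calibration, job gives the robot as it stands. The module is installed in compiled form; this text tells all that it offers. Calls block until the motion is done:
- env.reach(position, orientation): joint-space move of the TCP to a pose.
- env.movel(position, velocity=0.15, rot=None, stop_force=None): straight line of the TCP; rot=None keeps the orientation; velocity is the mean speed in m/s. With stop_force (N) it stops when the force on the tool has changed by that much, and returns True; else False.
- env.goto_joints(angles): joint-space move.
- env.grip(opening, f_grip=None): finger opening in m; f_grip is the grip in N (None keeps the last); returns when the fingers have stopped.
- env.dwell(seconds).
- kin.inverse_kinematics(position, orientation): joint angles nearest the present ones, or None.
- env.get_state(): the state.
- camera(name): name is "scene" or "top" or "wrist"; returns (picture, depth): 400x640x3 uint8, blue, green, red; 400x640 float32, m along the optical axis (not along the pixel's ray), 0 where there is no reading.
- calibration(name): a dict with "fx", "fy", "cx", "cy" (pixels), "rvec" (rotation vector, rad) and "tvec" (3), from world to camera coordinates, as OpenCV has them. Camera axes: x right, y down, z forward; pixel columns grow to the right and rows downward; lengths in m; the calibration is good to about 2 mm. A picture is of the moment at which its call begins: read the wrist's pose just before it. calibration takes no time and is no camera call; for the wrist camera it gives the pose at the moment of the call.
A pose or a line that the arm cannot do raises env.PlanningError and nothing moves.
- job.job_done(): hands the job in; it is judged then, once.
The state is a dict: "time": time; "qpos": joint angles; "joint_velocities": joint speeds; "joint_torque": joint torques, N m; "tcp_pos": TCP position; "orientation": TCP orientation; "force": force on the tool from outside, world axes, zero at the start; "torque": the same for the moment, N m; "opening": finger opening in m; "gripper_force": force on a finger pad.
Only numpy, scipy, OpenCV 4.12 (cv2) and the standard library are available. Lean on these libraries where they do the work, as an engineer would, in place of code of your own. Each camera call takes 0.05 s, during which the arm holds its last target. There are 200 camera calls.

TASK

Load the loose black battery pack into the charger: with the pack sloping nose-down, push its contact tongue under the hood against the spring contact, then press the other end down until it catches under the steel lip and is held there, and let go. Work by feel and do not force it, and leave the things standing round it where they are.

Things in the scene. Friction and masses are not known exactly. Their poses are not given: they have to be found in the camera images.
- pack_center (a point): Centre of the main block of the battery pack: black plastic, 0.11 kg, lying flat on the table. Block 54 (x) x 34 (y) x 22 (z) mm; this point is 11 mm above its underside. +x points to the contact tongue, +z to the top face. Grasp it across y. It starts with the tongue within 0.7 rad of straight away from the robot.
- pack_tongue (a point): Middle of the end face of the pack's contact tongue, same axes. The tongue is 18 mm long, 22 mm wide, 10 mm high, flush with the pack's underside; its end lies 45 mm in +x from pack_center, this point 5 mm above the underside.
- pack_ledge (a point): Middle of the end face of the pack's latch ledge, same axes. The ledge is 6 mm long, 34 mm wide, 8 mm high, flush with the underside; its end lies 33 mm in -x from pack_center, this point 4 mm above the underside.
- charger: Grey battery charger, fixed to the table: base plate 190 x 80 x 18 mm, origin on the table surface; x runs along it from the lip end to the hood end, z up. The bay on it is screwed down through slots: it sits rigidly but up to 6 mm either way along x from its nominal place. That shift is not in any reported pose and must be felt or seen.
- bay_mid (a point): Nominal bay centre on the floor rail's top, 32 mm above the charger's origin, axes of the charger (does not follow the hidden shift). The rail is 24 mm wide with room for fingers on both sides down to 12 mm below its top. A pack that is home lies level on it with pack_center straight above the shifted bay centre. Bay parts are slippery, the floor slightly cushioned.
- bay_lip (a point): Nominal edge of the steel lip, 30 mm in -x from bay_mid, 9.5 mm above the floor (its underside); not shifted. The lip is 34 mm wide and juts 3 mm from the end wall (wall face at x = -33 mm). Above the edge a 60 degree lead-in slope rises to 15.5 mm above the floor. A ledge pressed down the slope pushes the pack back against the spring and snaps under the lip.
- bay_mouth (a point): Nominal mouth of the hood, on the floor, 36.5 mm in +x from bay_mid; not shifted. Pocket 27 mm wide; roof underside 15.5 mm, roof top 18.5 mm above the floor. Inside stands the spring contact, its free face 40 mm in +x from bay_mid, 1 to 13 mm above the floor. A pack sloping 0.27 to 0.34 rad, tongue on the floor, goes in over the lip.
- contact (a joint): How far the spring contact is pushed back, in m: 0 free, 0.005 with the pack home, 0.008 when a level pack just clears the lip edge, 0.012 at its stop. Spring 1.2 N per mm, no preload: 6 N with the pack home, 9.6 N just clear of the lip.
- cube_box: Small printed cardboard box, 64 x 63 x 63 mm, bystander; origin under its centre.
- mount: Rubber mount, black drum 68 mm across with a threaded stud on top, 58 mm high in all, bystander; origin under its centre.
- reader: Yellow and black hand barcode reader standing on its foot, 62 x 120 x 117 mm high, bystander; origin under its centre.
- relay: Plug-in relay, grey block 29 x 29 x 39 mm high, bystander; origin under its centre.
- tub: White grease tub with a blue lid, 68 mm across, 53 mm high, bystander; origin under its centre.
Mind the look-alikes: they are no part of the job. Of the things shaped like the part that bears pack_center, the black one is meant.

How it is judged:
By the outcome, as a careful person would: the job done as asked, in the order asked, and still so for the second after the job is handed in, with the robot touching nothing.
It also fails if it takes over 66 s, if anything falls off the work surface, if the arm or the gripper's body presses on something with over 40 N, if the wrist force passes 120 N, or if a joint passes its speed limit or range.

## Working session

There is one attempt and no reset: what is moved stays moved. The work goes in short steps, each a Python script; the robot and the scene stay as the last script left them, time stands still between calls to the robot, and variables do not carry over. Pictures are saved under pics/ and viewed, at most 10 in all, crops included, and the job is handed in when it is done.

```bash
mkdir -p pics; ls; python3 - <<'E'
from cell import env,camera,calibration
import cv2,numpy as np
for n in("scene","top"):
    p,d=camera(n);cv2.imwrite(f"pics/{n}0.png",p);np.save(f"{n}0.npy",d);c=calibration(n)
    R=cv2.Rodrigues(np.array(c["rvec"],float))[0];print(n,c["fx"],c["cx"],c["cy"],-R.T@np.array(c["tvec"]).ravel(),R[2])
s=env.get_state();print(s["time"],s["tcp_pos"],s["orientation"],s["force"],s["opening"],env.nose_length)
E
```

```text
pics
scene 364.3935218130795 322.0849175688918 201.8257845458785 [0.07670781 0.57516549 0.67770582] [ 0.50572396 -0.57569597 -0.6425087 ]
top 395.18498271636753 317.8253165501141 197.6767117533724 [0.48809757 0.03308953 1.17828755] [ 0.06061773 -0.01572234 -0.99803722]
0.1 [ 0.19021285 -0.64723614  0.30302104] [-7.97217073e-04  9.89802545e-01  1.42443878e-01 -1.69889187e-04] [ 1.23369285 -0.0187724   0.40409033] 0.08513538988921554 0.0726
```

View pics/top0.png

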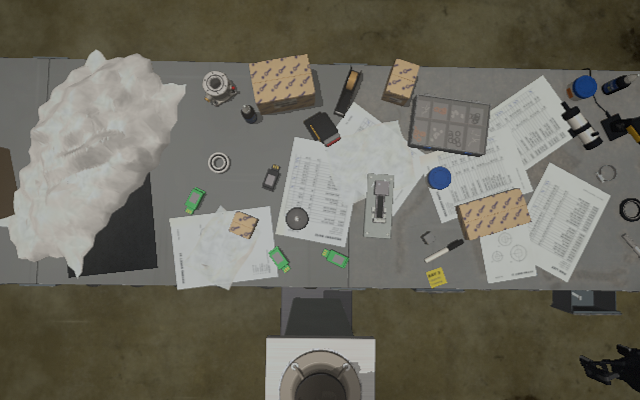

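View pics/scene0.png

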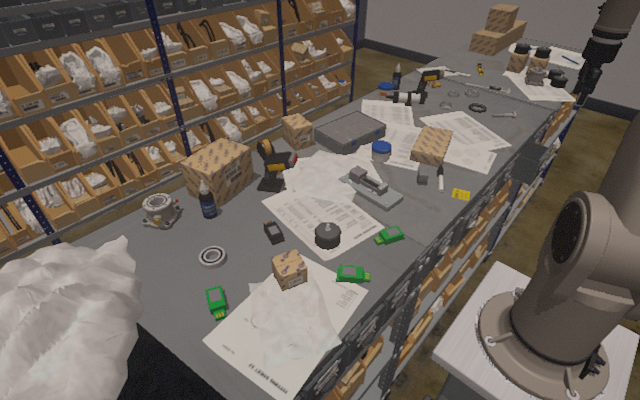

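Candidates for the pack in the top view are the black one at (271,177) and the green ones at (195,200), (279,259) and (336,258). The black one fits the description. The charger is at (378,205). Next, a close crop of both.

```bash
python3 - <<'E'
import cv2,numpy as np
p=cv2.imread("pics/top0.png");s=cv2.imread("pics/scene0.png")
a=cv2.resize(p[155:200,250:295],(400,400),interpolation=cv2.INTER_CUBIC)
b=cv2.resize(p[165:245,350:410],(300,400),interpolation=cv2.INTER_CUBIC)
cv2.imwrite("pics/crop0.png",np.hstack([a,b]))
E
```

```text
(no output)
```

View pics/crop0.png

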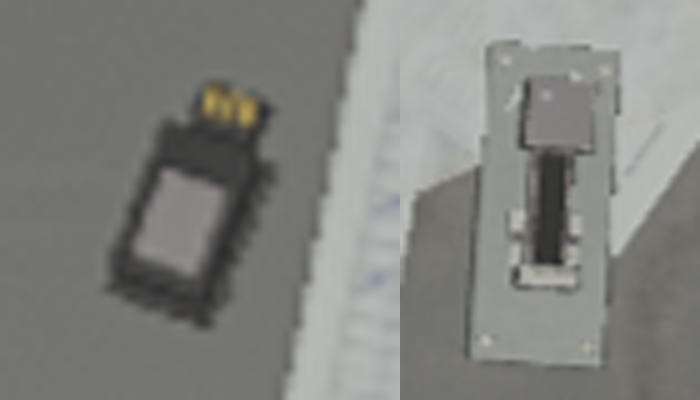

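```bash
cat >h.py <<'E'
from cell import env,kin,camera,calibration,job
import cv2,numpy as np
from scipy.spatial.transform import Rotation as Rn
def cam(n):
    c=calibration(n);R=cv2.Rodrigues(np.array(c["rvec"],float))[0];t=np.array(c["tvec"],float).ravel()
    return c,R,t
def ray(C,uv,z):
    c,R,t=C;o=-R.T@t;d=R.T@np.array([(uv[0]-c["cx"])/c["fx"],(uv[1]-c["cy"])/c["fy"],1]);return o+d*(z-o[2])/d[2]
def proj(C,P):
    c,R,t=C;p=R@np.array(P)+t;return np.array([c["fx"]*p[0]/p[2]+c["cx"],c["fy"]*p[1]/p[2]+c["cy"]])
def cloud(C,d):
    c,R,t=C;v,u=np.indices(d.shape);P=np.stack([(u-c["cx"])/c["fx"]*d,(v-c["cy"])/c["fy"]*d,d],-1)
    W=(P-t)@R;W[d==0]=np.nan;return W
def ori(yaw,pitch=0):
    "tool down, tool x along yaw; pitch>0 noses down what is held (object +x goes down)"
    M=Rn.from_euler('z',yaw)*Rn.from_euler('y',pitch)*Rn.from_euler('x',np.pi)
    q=M.as_quat();return np.r_[q[3],q[:3]],M.as_matrix()
E
python3 - <<'E'
from h import *
C=cam("top");P=ray(C,(270.3,179),.02);print("pack",P)
for n,uv,z in(("lip",(373,219),.045),("hood",(381,186),.05)):print(n,ray(C,uv,z))
c,R,t=cam("wrist");s=env.get_state()
Rt=Rn.from_quat(np.r_[s["orientation"][1:],s["orientation"][0]]).as_matrix()
print("cam in tool",Rt.T@(-R.T@t-s["tcp_pos"]),"axes",(R@Rt).round(2).tolist(),c["fx"])
env.reach([P[0]-.07,P[1],.30],ori(0)[0])
C=cam("wrist");p,d=camera("wrist");cv2.imwrite("pics/w1.png",p);np.savez("w1.npz",d=d,R=C[1],t=C[2]);print(proj(C,P),env.get_state()["time"])
E
```

```text
pack [0.61109347 0.15539846 0.02      ]
lip [ 0.49827026 -0.14412138  0.045     ]
hood [ 0.59328278 -0.16568865  0.05      ]
cam in tool [ 0.07912676  0.00054867 -0.06986835] axes [[-0.0, 1.0, -0.0], [-0.95, -0.0, -0.31], [-0.31, 0.0, 0.95]] 309.60215822284215
[318.36165523 109.6896443 ] 3.225
```

View pics/w1.png

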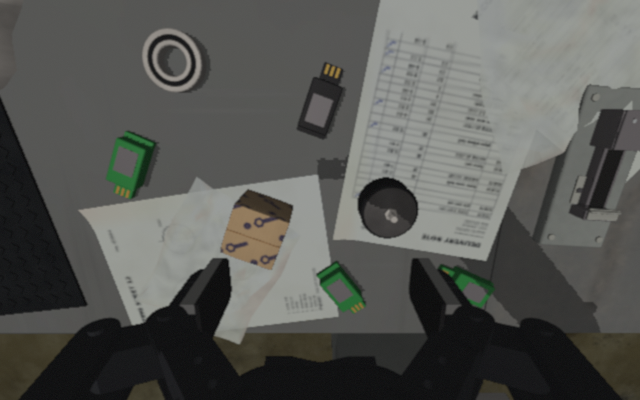

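The wrist view shows the black pack at (320,102) with its gold-contact tongue at (331,70), the charger at the right at (590,170), and the mount at (388,207). Next, closer views of both.

```bash
python3 - <<'E'
from h import *
def shot(n):
    C=cam("wrist");p,d=camera("wrist");cv2.imwrite(f"pics/{n}.png",p);np.savez(n+".npz",d=d,R=C[1],t=C[2]);return C,p,cloud(C,d)
env.reach([.545,-.155,.24],ori(-.15)[0])
shot("c1");
env.reach([.625,.155,.19],ori(-.26)[0])
C,p,W=shot("p1")
print(env.get_state()["time"])
g=p.astype(int).max(2)
near=np.hypot(W[...,0]-.615,W[...,1]-.155)<.06
z=W[...,2];print("table",np.nanmedian(z[near]))
t=near&(z>.015)
cs,_=cv2.findContours(t.astype(np.uint8),cv2.RETR_EXTERNAL,cv2.CHAIN_APPROX_NONE);k=max(cs,key=cv2.contourArea)
m=np.zeros(t.shape,np.uint8);cv2.drawContours(m,[k],-1,1,-1);m=m>0
print("n",m.sum(),"z",np.nanpercentile(z[m],[5,50,95]))
r=cv2.minAreaRect((W[m][:,:2]*1000).astype(np.float32));print("top face",r)
m2=near&(g<75)&(z>.004);r=cv2.minAreaRect((W[m2][:,:2]*1000).astype(np.float32));print("all",r,m2.sum())
cv2.imwrite("pics/pc.png",np.hstack([cv2.resize(cv2.imread("pics/c1.png"),(480,300)),cv2.resize(p,(320,200))[:, :320] if 0 else cv2.copyMakeBorder(cv2.resize(p,(320,200)),0,100,0,0,0)]))
E
```

```text
5.7583
table 0.17583642836135266
n 26240 z [0.14382498 0.19265267 0.20711436]
top face ((628.4226684570312, 151.11001586914062), (120.40762329101562, 27.437007904052734), 73.3926010131836)
all ((623.4971923828125, 152.86224365234375), (111.83537292480469, 74.75463104248047), 48.94536590576172) 28116
```

View pics/c1.png

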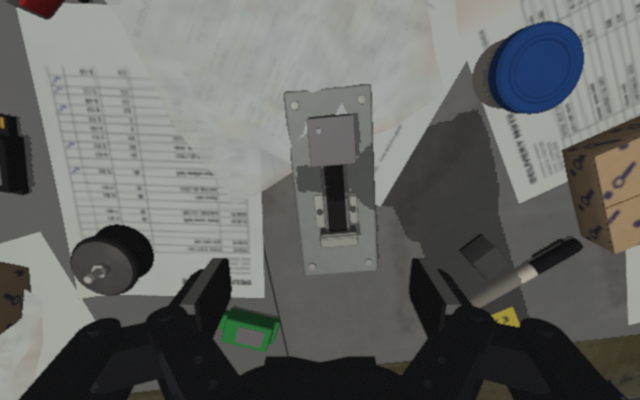

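View pics/p1.png

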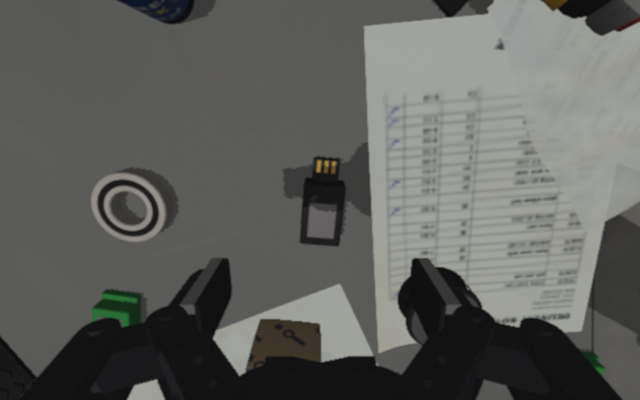

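In c1 the charger is at (333,180): hood at (332,140), lip (338,238) and four plate holes. The mount is at (110,260), the relay at (485,255) and the tub at (540,65). In p1 the pack is at (322,205) with its tongue up at (327,168). The fit failed because gripper pixels got into the depth mask, so I'll redo it with a height cap.

```bash
python3 - <<'E'
from h import *
def load(n):
    f=np.load(n+".npz");c,_,_=cam("wrist");C=(c,f["R"],f["t"]);return C,cv2.imread(f"pics/{n}.png"),cloud(C,f["d"])
def big(m):
    n,l,s,_=cv2.connectedComponentsWithStats(m.astype(np.uint8));return l==1+np.argmax(s[1:,4])
C,p,W=load("p1");z=W[...,2];g=p.max(2).astype(int)
rows=np.indices(z.shape)[0]<262
near=(np.hypot(W[...,0]-.62,W[...,1]-.155)<.055)&(z<.06)&rows
print("table",np.nanmedian(z[near]))
for lo in(.005,.016):
    m=big(near&(z>lo));r=cv2.minAreaRect((W[m][:,:2]*1000).astype(np.float32));print(lo,m.sum(),np.nanmedian(z[m]),r)
m=big(near&(z>.016));
pts=W[m][:,:2];print("top bbox centroid",pts.mean(0))
# gold contacts
hsv=cv2.cvtColor(p,cv2.COLOR_BGR2HSV);au=big((hsv[...,1]>110)&(hsv[...,2]>90)&near);print("gold",W[au].mean(0),au.sum())
C,p,W=load("c1");z=W[...,2]
near=(np.abs(W[...,0]-.555)<.12)&(np.abs(W[...,1]+.155)<.07)&(z<.09)&(np.indices(z.shape)[0]<280)
print("table c",np.nanpercentile(z[near],[2,10,50]))
m=big(near&(z>.009));r=cv2.minAreaRect((W[m&(z<.024)][:,:2]*1000).astype(np.float32));print("plate",r,m.sum(),np.nanmedian(z[m&(z<.024)]))
h=big(near&(z>.044)&(W[...,0]>.56));print("hood",cv2.minAreaRect((W[h][:,:2]*1000).astype(np.float32)),np.nanmedian(z[h]),h.sum())
l=big(near&(z>.038)&(W[...,0]<.53));print("lip",cv2.minAreaRect((W[l][:,:2]*1000).astype(np.float32)),np.nanmedian(z[l]),np.nanmax(z[l]),l.sum())
for uv in((295,103),(361,99),(312,266),(369,263)):print(uv,ray(C,uv,.018))
for v in range(100,275,4):
    u=int(333+ (v-150)*.06);print(v,u,W[v,u].round(4),p[v,u].tolist(), end=";")
E
```

```text
table -4.177822708066143e-05
0.005 3243 0.021613052652399028 ((622.9696044921875, 151.38406372070312), (34.62740707397461, 72.07656860351562), 70.17542266845703)
0.016 2553 0.02188926614316066 ((614.5358276367188, 154.41310119628906), (34.613529205322266, 54.16011428833008), 70.30884552001953)
top bbox centroid [0.61623183 0.15390008]
gold [0.65313879 0.14636024 0.01014924] 56
table c [-0.00127137 -0.00022833  0.01717683]
plate ((559.6575317382812, -154.99888610839844), (139.98699951171875, 230.64471435546875), 89.99845886230469) 27977 0.017263719683222017
hood ((590.9046020507812, -169.32513427734375), (38.99714660644531, 40.00831604003906), 86.48441314697266) 0.050379600979676975 2270
lip ((497.40179443359375, -163.6295928955078), (35.966163635253906, 15.657561302185059), 87.06412506103516) 0.044553872807774855 0.04843375656615201 502
(295, 103) [ 0.62545242 -0.14229858  0.018     ]
(361, 99) [ 0.62014247 -0.20149781  0.018     ]
(312, 266) [ 0.45956302 -0.13189842  0.018     ]
(369, 263) [ 0.45427894 -0.19229912  0.018     ]
100 330 [ 0.6234 -0.1739  0.0174] [121, 126, 123];104 33
[... 1386 characters left out ...]
[28, 30, 31];220 337 [ 0.5137 -0.1651  0.033 ] [30, 29, 30];224 337 [ 0.5095 -0.1645  0.0326] [27, 28, 28];228 337 [ 0.5053 -0.164   0.0325] [26, 25, 28];232 337 [ 0.5016 -0.1634  0.0335] [47, 48, 49];236 338 [ 0.5029 -0.1639  0.0459] [95, 101, 102];240 338 [ 0.4983 -0.1634  0.0449] [126, 134, 133];244 338 [ 0.4933 -0.1628  0.0431] [128, 135, 134];248 338 [ 0.4764 -0.162   0.0178] [115, 119, 117];252 339 [ 0.4718 -0.1625  0.0179] [115, 120, 118];256 339 [ 0.4674 -0.1619  0.0186] [113, 118, 115];260 339 [ 0.4624 -0.1613  0.0178] [115, 119, 117];264 339 [ 0.4575 -0.1606  0.0176] [114, 118, 117];268 340 [ 0.4525 -0.1611  0.0175] [113, 118, 116];272 340 [ 0.4473 -0.1605  0.0168] [106, 110, 108];
```

```bash
python3 - <<'E'
from h import *
f=np.load("c1.npz");c,_,_=cam("wrist");W=cloud((c,f["R"],f["t"]),f["d"]).reshape(-1,3)
M=Rn.from_euler('z',-.06).as_matrix();L=(W-np.array([.535,-.1665,.032]))@M*1000  # bay coords
for x0 in range(-45,60,6):
    o=[]
    for y0 in range(-30,31,4):
        k=(abs(L[:,0]-x0)<3)&(abs(L[:,1]-y0)<2)&(L[:,2]<40);o.append(f"{np.median(L[k,2]):4.0f}" if k.sum() else "   .")
    print(x0,*o)
a=-.345;q,_=ori(a);P=np.array([.6145,.1544])
env.reach([*P,.14],q);env.movel([*P,.0745],velocity=.1,stop_force=8)
print(env.get_state()["tcp_pos"],env.get_state()["force"])
env.grip(.03,45);s=env.get_state();print(s["opening"],s["gripper_force"],s["time"])
env.movel([*P,.22],velocity=.15)
C=cam("wrist");p,d=camera("wrist");cv2.imwrite("pics/g1.png",p);np.savez("g1.npz",d=d,R=C[1],t=C[2]);s=env.get_state();print(s["opening"],s["gripper_force"],s["tcp_pos"],s["force"],s["time"])
E
```

```text
-45  -14  -14  -14  -14   12   12   12   11   12   12   12   12  -13  -14  -14  -14
-39  -14  -14  -14  -14   13   12   12   12   12   13   12   12    9  -14  -15  -14
-33  -14  -15  -14  -10   -0   11   11   12   12   12   12    2   -5  -14  -14  -14
-27  -14  -14  -14  -11  -11   -0   -0   -0    0   -0   -0  -11  -11  -13  -15  -14
-21  -14  -14  -14  -11  -11   -0    0   -0    0    0   -0  -12  -11  -14  -14  -14
-15  -14  -14  -14  -10  -10   -0    0   -0   -0    0   -0  -10   -9  -14  -14  -14
-9  -14  -14  -14  -11  -11   -0   -0    0   -0   -0   -0  -11  -11  -14  -14  -14
-3  -14  -14  -14  -11  -11   -0   -0    0   -0    0   -0  -11  -11  -13  -14  -14
3  -14  -14  -14  -14  -14   -0    0    0    0    0   -0  -14  -14  -14  -14  -14
9  -14  -14  -14  -14  -14   -1   -0    0   -0    0   -0  -14  -14  -14  -14  -15
15  -14  -14  -14  -14  -14   -0   -0    0   -0   -0   -0  -14  -14  -14  -14  -14
21  -14  -14  -14  -14  -14   -0   -0    0   -0    0    0  -14  -14  -14  -14  -14
27  -14  -14  -14  -14  -14   -0    0   -0   -0   -0   -1  -14  -14  -14  -14  -14
33  -14  -15  -14    .    .   -0    0   -0   -0    0   -0    8    .  -14  -14  -14
39  -14  -14  -14   18   18   18   18   18   19   18   18   18   18  -14  -14  -14
45  -14  -14  -14   18   18   19   18   18   18   19   18   18   19  -14  -14  -14
51  -14  -14  -14   19   18   19   18   18   18   18   19   18   18  -14  -14  -14
57  -14  -14  -14   18   18   19   18   18   19   18   18   18   19  -14  -14  -14
[0.61471992 0.15470783 0.07466786] [0.56426339 0.58402786 0.3338573 ]
0.032979437852277235 47.06470727920532 7.4167
0.03279817420275368 46.384143233299255 [0.61389245 0.15407059 0.21869177] [ 0.13933822 -0.14141559 -2.32890036] 8.5833
```

View pics/g1.png

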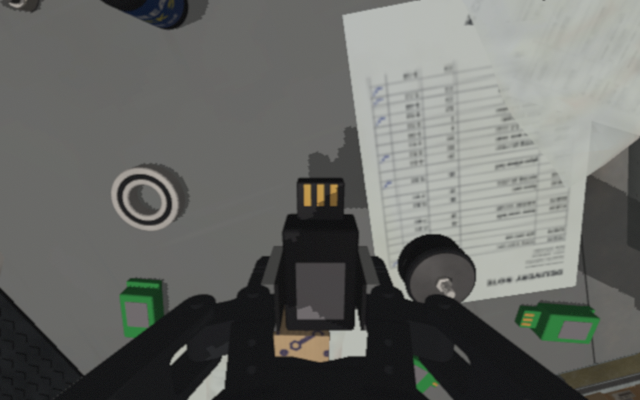

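The pack is held squarely: tongue at (320,198) and block at (320,260), with no visible tilt. Next I'll measure the held pack in the tool frame, which gives me the camera bias, and then go to the bay.

```bash
python3 - <<'E'
from h import *
f=np.load("g1.npz");C=(cam("wrist")[0],f["R"],f["t"]);p=cv2.imread("pics/g1.png")
W=cloud(C,f["d"]);s=env.get_state();q=s["orientation"];Rt=Rn.from_quat(np.r_[q[1:],q[0]]).as_matrix()
T=(W-s["tcp_pos"])@Rt*1000
def ext(m,n):
    t=T[m];print(n,m.sum(),"x",np.percentile(t[:,0],[0.5,99.5]).round(1),"y",np.percentile(t[:,1],[.5,99.5]).round(1),"z",np.median(t[:,2]).round(2))
v,u=np.indices(W.shape[:2])
ok=(abs(T[...,1])<25)&(T[...,0]<60)&(v<330)
ext(ok&(T[...,2]>58)&(T[...,2]<68)&(T[...,0]>28),"tongue")
ext(ok&(T[...,2]>45)&(T[...,2]<56)&(v<255),"block front part")
hsv=cv2.cvtColor(p,cv2.COLOR_BGR2HSV);m=(hsv[...,1]>110)&(hsv[...,2]>90)&(abs(v-195)<20)&(abs(u-320)<25);ext(m,"gold")
for xx in(30,40):
    m=ok&(abs(T[...,0]-xx)<1.5)&(T[...,2]>56)&(T[...,2]<68);print(xx,T[m][:,2].mean().round(2))
for xx in(5,15,23):
    m=ok&(abs(T[...,0]-xx)<1.5)&(T[...,2]>45)&(T[...,2]<56)&(abs(T[...,1])<12);print(xx,T[m][:,2].mean().round(2),m.sum())
# reach check
for th in (0,.15,.3):
    for x in(.50,.56):print(th,kin.inverse_kinematics([x+.1*th,-.166,.15],ori(-.06,th)[0]) is not None)
E
```

```text
tongue 1702 x [28.1 44.8] y [-10.5  11.1] z 65.11
block front part 2091 x [14.3 26.9] y [-16.3  17. ] z 53.34
gold 505 x [nan nan] y [nan nan] z nan
30 65.18
40 65.01
5 52.84 314
15 53.19 335
23 53.23 346
0 True
0 True
0.15 True
0.15 True
0.3 True
0.3 True
```

```bash
cat >>h.py <<'E'
B=np.array([.535,-.1662,.032]);YAW=-.06;MB=Rn.from_euler('z',YAW).as_matrix();TIP=np.array([.045,0,.0748])
def pose(x,z,th):
    "TCP for tongue-tip lower edge at bay (x,z) mm, slope th"
    q,M=ori(YAW,th);return B+MB@np.array([x,0,z])/1000-M@TIP,q
def tip():
    s=env.get_state();q=s["orientation"];M=Rn.from_quat(np.r_[q[1:],q[0]]).as_matrix()
    return (MB.T@(np.array(s["tcp_pos"])+M@TIP-B)*1000).round(2),(MB.T@np.array(s["force"])).round(2),s["time"]
def lin(x,z,th,v=.03,f=None):
    p,q=pose(x,z,th);return env.movel(p,velocity=v,rot=q,stop_force=f)
E
python3 - <<'E'
from h import *
p,q=pose(29,60,.30);env.reach(p,q);env.dwell(.3);print(tip())
print(lin(29,8,.30,.08,4),tip());env.dwell(.2)
print(lin(29,-5,.30,.015,3),tip())
env.dwell(.2);print(tip())
p,d=camera("scene");cv2.imwrite("pics/s2.png",cv2.resize(p[150:220,320:420],(800,560),interpolation=cv2.INTER_CUBIC))
E
```

```text
(array([29.29,  0.94, 60.18]), array([ 0.07, -0.71, -0.88]), 10.15)
False (array([29.29,  0.1 ,  8.16]), array([ 0.66,  0.35, -1.42]), 10.95)
True (array([28.85,  0.  , -0.53]), array([-0.46, -0.19,  5.1 ]), 11.75)
(array([ 2.88e+01, -1.00e-02, -5.90e-01]), array([ 0.27, -0.74,  5.  ]), 11.95)
```

View pics/s2.png

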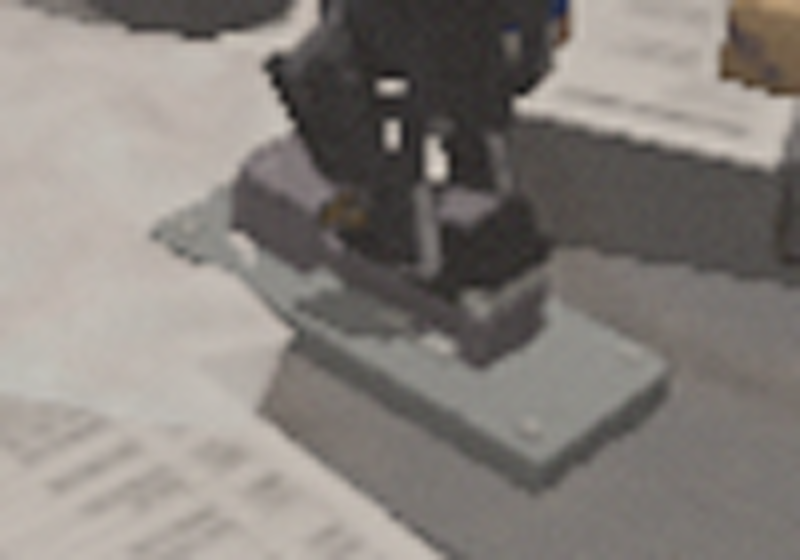

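The scene shows the sloped pack with its tongue at the hood mouth and the tail above the lip. The floor was felt at z ≈ -0.5 mm. Now push in, in small steps, reading the spring force.

```bash
python3 - <<'E'
from h import *
lin(29,.5,.30,.02);env.dwell(.2)
def F():
    a=[]
    for _ in range(5):env.dwell(.03);a.append(tip()[1])
    return np.mean(a,0).round(2)
print(tip()[0],F())
for x in(33,36,38,40,41,42,43,44,45):
    lin(x,.5,.30,.03,7);f=F();print(x,tip()[0],f,tip()[2])
    if f[0]<-7.5 or abs(f[2]+1.3)>6:break
E
```

```text
[ 2.868e+01 -1.000e-02  1.600e-01] [ 0.45  0.   -1.29]
33 [3.299e+01 2.000e-02 5.000e-01] [-0.39  0.4  -0.99] 13.0667
36 [35.96 -0.    0.48] [-0.02  0.07 -0.91] 13.4833
38 [37.85 -0.06  0.45] [-1.   -0.11 -1.02] 13.9
40 [39.6  -0.11  0.41] [-2.54 -0.4  -0.56] 14.3167
41 [40.71 -0.09  0.4 ] [-4.14  0.02 -0.21] 14.7333
42 [ 4.161e+01 -1.000e-02  4.000e-01] [-5.25 -0.22 -0.29] 15.15
43 [42.27 -0.05  0.38] [-5.83 -0.55  0.51] 15.5667
44 [42.92 -0.07  0.35] [-6.71 -0.41  1.37] 15.9833
45 [43.59 -0.09  0.32] [-7.27 -0.62  1.57] 16.4
```

Spring contact was felt from tip x ≈ 37.2, within 0.2 mm of where the camera put the bay. Next I'll rotate the tail down past the lip with closed-loop correction and force guards.

```bash
python3 - <<'E'
from h import *
dx=1.4;dz=.1
for th,x in((.27,44.2),(.24,45),(.21,46),(.18,47),(.15,48),(.13,48.5),(.11,48.7),(.08,48.7),(.05,48.7),(.025,48.7),(0,48.7)):
    for k in range(2):
        lin(x+dx,.3+dz,th,.03,12);env.dwell(.1);t,f,T=tip()
        dx=np.clip(dx+(x-t[0]),-1,4);dz=np.clip(dz+.3-t[2],-1,2)
        if abs(x-t[0])<.3:break
    print(th,x,t,f,round(T,1),round(dx,2),round(dz,2))
    if abs(f[2]+1.3)>15 or f[0]<-15:print("STOP");break
E
```

```text
0.27 44.2 [43.94 -0.05  0.06] [-7.56 -0.94  2.35] 16.8 1.66 0.34
0.24 45 [44.87 -0.09  0.12] [-8.24 -0.2  -1.33] 17.4 2.21 0.76
0.21 46 [45.85 -0.09  0.17] [-8.68 -0.34 -0.49] 18.1 2.83 1.05
0.18 47 [46.93 -0.07  0.18] [-8.95  0.29 -0.92] 18.9 3.42 1.33
0.15 48 [47.87 -0.11  0.15] [-10.59   0.15  -0.44] 19.6 4.0 1.63
0.13 48.5 [ 4.826e+01 -4.000e-02  2.200e-01] [-10.79  -0.39  -1.82] 19.9 4.0 1.71
0.11 48.7 [48.35 -0.08  0.22] [-10.97  -0.55  -2.44] 20.6 4.0 1.88
0.08 48.7 [48.24 -0.08  0.27] [-10.54   0.17  -1.21] 21.3 4.0 1.93
0.05 48.7 [48.46 -0.07  0.3 ] [-10.82  -0.25  -2.  ] 22.0 4.0 1.88
0.025 48.7 [48.43 -0.05  0.28] [-11.26  -0.65  -2.13] 22.4 4.0 1.9
0 48.7 [48.7  -0.09  0.35] [-10.21   0.9   -0.54] 22.7 4.0 1.85
```

```bash
python3 - <<'E'
from h import *
def pit():
    q=env.get_state()["orientation"];M=Rn.from_quat(np.r_[q[1:],q[0]]).as_matrix();return np.arcsin(-M[2,0]).round(4)
print(pit(),tip())
r=lin(52.5,-1.5,0,.01,7);env.dwell(.2);print("press",r,pit(),tip())
for x in(51,49,47,45.5,44.5):
    t=tip()[0];lin(x,-.8,0,.02);env.dwell(.1);print(x,pit(),tip())
p,d=camera("scene");cv2.imwrite("pics/s3.png",cv2.resize(p[150:220,320:420],(800,560),interpolation=cv2.INTER_CUBIC))
E
```

```text
0.0077 (array([48.7 , -0.09,  0.35]), array([-10.21,   0.9 ,  -0.54]), 22.7)
press True 0.0099 (array([47.63, -0.09, -0.14]), array([-3.45,  0.1 ,  8.65]), 23.125)
51 0.0064 (array([47.73, -0.1 , -0.11]), array([-19.7 ,   0.74,  21.81]), 23.5917)
49 0.0025 (array([47.73, -0.05,  0.09]), array([-12.52,   0.56,  14.71]), 23.9417)
47 -0.0 (array([47.03, -0.06,  0.2 ]), array([-7.28,  0.08,  9.15]), 24.2917)
45.5 -0.0014 (array([46.27, -0.07,  0.3 ]), array([-5.48, -0.32,  7.04]), 24.6417)
44.5 -0.002 (array([ 4.56e+01, -2.00e-02,  3.10e-01]), array([-3.72, -0.6 ,  5.38]), 24.9917)
```

View pics/s3.png

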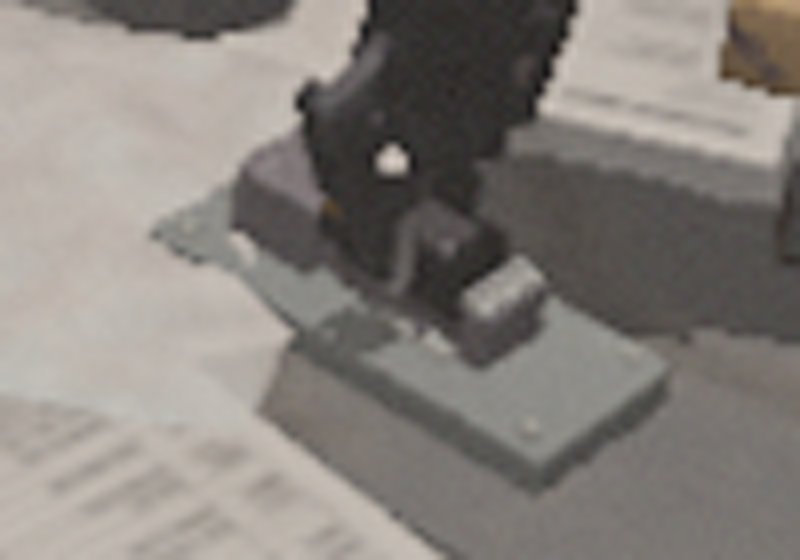

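The picture shows the pack level in the bay with its tail end at the lip, but it doesn't settle whether it has latched. I'll check from depth and with a gentle lift.

```bash
python3 - <<'E'
from h import *
C=cam("wrist");p,d=camera("wrist");cv2.imwrite("pics/w3.png",p);W=cloud(C,d)
L=(W-B)@MB*1000;L=L.reshape(-1,3)
for x0 in range(-44,46,4):
    k=(abs(L[:,0]-x0)<2)&(abs(L[:,1])<9)&(L[:,2]<35);print(x0,k.sum(),np.percentile(L[k,2],[10,50,90]).round(1) if k.sum()>3 else "")
t0=tip();print(t0)
lin(45.4,.3,0,.02);env.dwell(.2);print(tip())
r=lin(45.4,3.5,0,.01,6);env.dwell(.1);print("lift",r,tip())
E
```

```text
-44 58 [11.3 12.  12.7]
-40 208 [11.7 12.2 13. ]
-36 107 [11.8 12.7 14.3]
-32 108 [13.8 14.5 15.1]
-28 17 [20.3 21.  21.2]
-24 240 [21.  21.6 22.4]
-20 242 [21.3 21.9 22.5]
-16 269 [21.5 22.2 22.8]
-12 269 [21.5 22.2 22.9]
-8 292 [21.5 22.2 22.9]
-4 282 [21.5 22.1 22.7]
0 302 [21.5 22.2 22.9]
4 314 [21.5 22.2 22.9]
8 316 [21.5 22.2 22.8]
12 328 [21.2 21.9 22.6]
16 333 [21.1 21.8 22.5]
20 336 [21.  21.7 22.5]
24 375 [20.9 21.7 22.5]
28 708 [ 9.4 13.5 20.6]
32 258 [ 9.   9.8 10.5]
36 158 [17.4 18.3 18.9]
40 374 [17.7 18.4 19.1]
44 377 [17.6 18.3 19.1]
(array([ 4.562e+01, -3.000e-02,  3.400e-01]), array([-4.35, -0.29,  5.8 ]), 25.0917)
(array([ 4.5e+01, -4.0e-02,  2.4e-01]), array([-5.8 , -0.33,  1.42]), 25.5417)
lift True (array([ 4.491e+01, -1.000e-02,  5.400e-01]), array([4.23, 1.17, 6.33]), 25.8583)
```

Depth shows the pack's top face level at 22 mm above the floor along its whole length, so the ledge (0–8 mm) sits under the lip (9.5 mm). I'll check how it sits after a proper lift, then let go.

```bash
python3 - <<'E'
from h import *
for z in(0.3,1,1.8,2.6,3.4):
    lin(45.2,z,0,.02);env.dwell(.15);t=tip();print(z,t)
    if t[1][2]<-7:break
lin(45.2,0,0,.02);env.dwell(.2);print(tip())
env.grip(.046);env.dwell(.2);print(tip(),env.get_state()["opening"])
lin(45.2,60,0,.08);env.dwell(.1)
p0,q=pose(45.2,150,0);env.movel(p0,velocity=.15)
p0,q=pose(45,130,0);env.dwell(.2);print(tip())
C=cam("wrist");p,d=camera("wrist");W=cloud(C,d);L=((W-B)@MB*1000)
c=proj(C,B).astype(int);print(c)
y,x=max(c[1]-75,0),max(c[0]-100,0);cv2.imwrite("pics/f.png",cv2.resize(p[y:y+150,x:x+200],(800,600),interpolation=cv2.INTER_CUBIC))
L=L.reshape(-1,3)
for x0 in range(-44,46,4):
    k=(abs(L[:,0]-x0)<2)&(abs(L[:,1])<9)&(L[:,2]<35);print(x0,np.median(L[k,2]).round(1),end="; ")
k=(abs(L[:,1])<25)&(L[:,2]>20)&(L[:,2]<26)&(abs(L[:,0])<50);print(cv2.minAreaRect(L[k][:,:2].astype(np.float32)))
E
```

```text
0.3 (array([ 4.498e+01, -2.000e-02,  2.400e-01]), array([-2.33,  0.1 ,  4.51]), 26.3083)
1 (array([ 4.497e+01, -3.000e-02,  5.400e-01]), array([ 0.61,  0.37, -4.89]), 26.7083)
1.8 (array([4.496e+01, 2.000e-02, 1.630e+00]), array([ 0.61, -0.08, -6.66]), 27.1083)
2.6 (array([4.492e+01, 4.000e-02, 2.170e+00]), array([  2.62,  -0.03, -14.97]), 27.5083)
(array([44.99, -0.06,  0.34]), array([-4.24,  0.67,  1.18]), 27.9917)
(array([45.51, -0.  ,  0.15]), array([-0.11,  0.39, -0.95]), 28.475) 0.045884860778581386
(array([4.4560e+01, 1.3000e-01, 1.4881e+02]), array([ 0.74, -0.17, -1.02]), 30.425)
[319 184]
-44 11.9; -40 12.3; -36 12.7; -32 13.7; -28 21.4; -24 22.1; -20 22.2; -16 22.6; -12 22.3; -8 22.3; -4 22.3; 0 22.3; 4 22.5; 8 22.4; 12 22.2; 16 22.2; 20 21.9; 24 21.9; 28 10.6; 32 9.9; 36 17.9; 40 18.2; 44 18.4; ((11.406394958496094, -0.11283493041992188), (77.03662872314453, 33.76115417480469), 0.48499059677124023)
```

View pics/f.png

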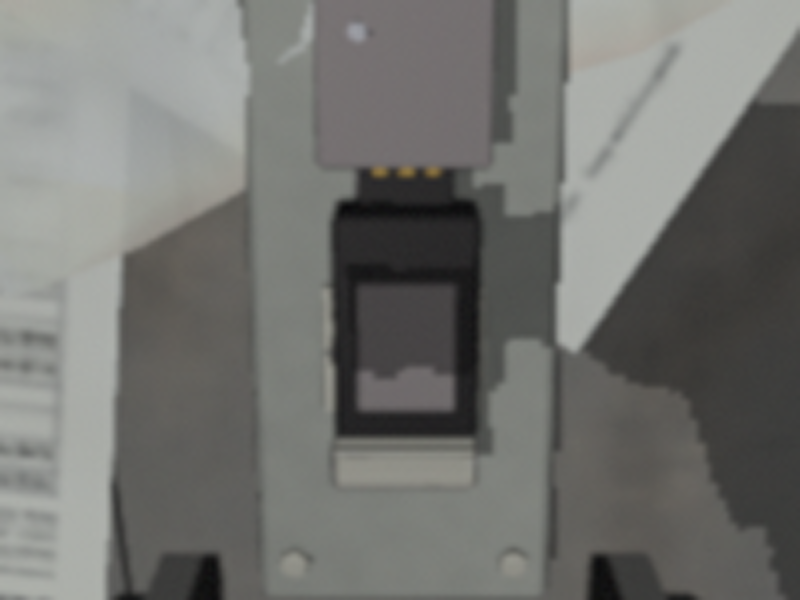

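The pack lies straight and level in the bay, with its tongue under the hood at (405,180) and its tail at the lip (405,445). The lift test met about 15 N, so the lip is holding it. Handing the job in.

```bash
python3 -c "
from cell import job
print(job.job_done())"
```

```text
the job is handed in; nothing more can be done
None
```

The black pack is in the charger, level with its tail latched under the steel lip (a lift test met about 15 N); the gripper is clear, the bystanders were not touched, and I handed the job in at about 30 s.

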